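Load the orbital shaker: each vessel into the clamp of its size

TASK

Load the orbital shaker for the next run: stand the flask and the three reagent bottles on its platform, each lowered fully home and upright in the clamp made for it (green-tipped clamp for the flask with the green cap, red-tipped for the red-capped bottle, blue-tipped for the blue-capped bottle, the small black-tipped one for the amber bottle with the black cap). Carry the vessels upright and lower them in rather than dropping them, and leave the timer and the tube rack where they are.

Things in the scene. Friction and masses are not known exactly. Their poses are not given: they have to be found in the camera images.
- flask_green: Loose frosted-plastic conical (Erlenmeyer) flask with a green screw cap, 112 mm tall, 0.09 kg. Foot 74 mm diameter (straight for the lowest 10 mm, then a cone narrowing to the 33 mm neck at 76 mm). Cap 39 mm diameter, 88 to 112 mm up, fixed to the flask: the place to grasp it from above. Origin: centre of the underside, z up.
- bottle_red: Loose white plastic reagent bottle with a red screw cap and red label band, 115 mm tall, body 62 mm diameter, 0.27 kg. Cap 40 mm diameter, 94 to 115 mm up, fixed: grasp it by the cap, or by the body above the clamp. Origin: centre of the underside, z up.
- bottle_blue: Loose white plastic reagent bottle with a blue screw cap and blue label band, 105 mm tall, body 56 mm diameter, 0.16 kg. Cap 36 mm diameter, 86 to 105 mm up, fixed: grasp it by the cap, or by the body above the clamp. Origin: centre of the underside, z up.
- bottle_amber: Loose small amber bottle with a black screw cap, 70 mm tall, body 38 mm diameter, 0.06 kg. Cap 24 mm diameter, 57 to 70 mm up, fixed: grasp it by the cap, or by the body above the clamp. Origin: centre of the underside, z up.
- clamp_green: Clamp fixed on the platform of a low white orbital shaker (210 x 210 mm, platform 62 mm above worktop, clamps 106 mm apart in a square). Origin: centre of its underside; z up. Vessel stands on its base disc, 3 mm up; four stiff upright steel fingers on its diagonals, tips flared. Green tips, largest, for the 74 mm flask: 80 mm between fingers, mouth 96 mm, height 28 mm.
- clamp_red: Clamp fixed on the platform of a low white orbital shaker (210 x 210 mm, platform 62 mm above worktop, clamps 106 mm apart in a square). Origin: centre of its underside; z up. Vessel stands on its base disc, 3 mm up; four stiff upright steel fingers on its diagonals, tips flared. Red tips, for the 62 mm red-capped bottle: 68 mm between fingers, mouth 84 mm, height 42 mm.
- clamp_blue: Clamp fixed on the platform of a low white orbital shaker (210 x 210 mm, platform 62 mm above worktop, clamps 106 mm apart in a square). Origin: centre of its underside; z up. Vessel stands on its base disc, 3 mm up; four stiff upright steel fingers on its diagonals, tips flared. Blue tips, for the 56 mm blue-capped bottle: 62 mm between fingers, mouth 78 mm, height 42 mm.
- clamp_black: Clamp fixed on the platform of a low white orbital shaker (210 x 210 mm, platform 62 mm above worktop, clamps 106 mm apart in a square). Origin: centre of its underside; z up. Vessel stands on its base disc, 3 mm up; four stiff upright steel fingers on its diagonals, tips flared. Black tips, smallest, for the 38 mm amber bottle: 44 mm between fingers, mouth 60 mm, height 28 mm.
- timer: Bystander: white lab timer lying loose on the worktop on the robot's side of the shaker, 66 x 66 x 17 mm. Origin: centre of its underside. Not to be disturbed.
- rack: Bystander: orange microtube rack standing loose at the back of the worktop, 70 x 200 x 47 mm, long side along its y. Origin: centre of its underside. Not to be disturbed.
Things that resemble listed ones, but are neither listed nor needed, are in the scene too. There is more than one size of the bottle_amber; the one meant has the size given above.

How it is judged:
At the end, for the whole second after the job is handed in: All four vessels stand released and at rest, each in its own clamp: within 8 mm of the clamp's axis, the underside on the base disc (origin at most 7 mm above the clamp's origin), upright within 5 degrees (horizontal distance between flask_green and clamp_green below 0.008 m and z of flask_green in the frame of clamp_green between -0.002 and 0.007 m and angle between each of flask_green, bottle_red, bottle_blue, bottle_amber's own z axis and vertical below 0.09 rad and linear speed of each of flask_green, bottle_red, bottle_blue, bottle_amber below 0.02 m/s and contact force between the fingers and flask_green below 0.1 N and horizontal distance between bottle_red and clamp_red below 0.008 m and z of bottle_red in the frame of clamp_red between -0.002 and 0.007 m and contact force between the fingers and bottle_red below 0.1 N and horizontal distance between bottle_blue and clamp_blue below 0.008 m and z of bottle_blue in the frame of clamp_blue between -0.002 and 0.007 m and contact force between the fingers and bottle_blue below 0.1 N and horizontal distance between bottle_amber and clamp_black below 0.008 m and z of bottle_amber in the frame of clamp_black between -0.002 and 0.007 m and contact force between the fingers and bottle_amber below 0.1 N); the robot touches nothing.
It fails at once if a vessel is tipped over or leans far (more than 35 degrees) (angle between any of flask_green, bottle_red, bottle_blue, bottle_amber's own z axis and vertical above 0.61 rad).
It fails at once if a vessel is dropped or thrown (faster than 0.7 m/s while out of the gripper) ((linear speed of flask_green above 0.7 m/s and contact force between the fingers and flask_green below 0.1 N) or (linear speed of bottle_red above 0.7 m/s and contact force between the fingers and bottle_red below 0.1 N) or (linear speed of bottle_blue above 0.7 m/s and contact force between the fingers and bottle_blue below 0.1 N) or (linear speed of bottle_amber above 0.7 m/s and contact force between the fingers and bottle_amber below 0.1 N)).
It fails at once if the timer or the tube rack is disturbed (moved more than 30 mm) (distance of any of timer, rack from where it was at the start of the episode above 0.03 m).
It also fails if it takes over 115 s, if anything falls off the work surface, if the arm or the gripper's body presses on something with over 40 N, if the wrist force passes 120 N, or if a joint passes its speed limit or range.

ROBOT

A 7-joint arm with a two-finger parallel gripper is mounted at the origin on a cart in front of the work surface, level with it; the furniture and walls round the work are solid. World frame = base frame: x ahead of the robot, y to its left, z up, the work surface at z = 0. Lengths are in m, angles in rad, forces in N, time in s.
With the tool pointing down it reaches from about 0.4 to 0.85 m from the base axis. Payload 4.5 kg.
Tool frame: the origin (TCP) lies at the very end of the fingers, on their centre line; the grasp point (between the pads) lies 19 mm behind it (grip_point_offset is the distance from the TCP to the grasp point, in m); z points along the fingers, y is the line along which they close (so a half turn about z gives the same grasp; the last joint's range is limited). The gripper opens to 88 mm and grips with 3 to 60 N. Pads are 18 mm wide; open, the fingers measure 123 mm over their backs; the gripper's body (75 mm by 187 mm) begins 45 mm behind the grasp point.
Start: joints at [-1.236, 0.689, -0.195, 1.565, 0.157, 0.902, -0.215], TCP at [0.185, 0.597, 0.239] pointing down, gripper open.
Joint ranges: [-3.01, 3.01], [-0.46, 2.08], [-1.47, 1.51], [0.13, 2.56], [-1, 4.14], [0.04, 2.09], [-2.66, 2.66]. Speed limits (rad/s): [2.57, 2.57, 3.14, 3.14, 3.14, 3.14, 3.14].

INTERFACE

Orientations are given as a unit quaternion [x, y, z, w].
In Python, from plant import get_state, snapshot, camera_params, finish_job, grip_point_offset gives the robot as it stands.
- The arm moves only by the shell command python3 -m handwheel FILE [FORCE], which reads ROWS from the file FILE. ROWS is a JSON list of rows, 1 to 10 of them, each of 7 numbers: the opening from 0.0 (shut) to 1.0 (fully open), then dx, dy, dz in a scale on which 1.0 is 1 m, then a rotation vector rx, ry, rz in fractions of the full range, 1 being pi/2 rad; each row is the pose to reach, as a shift and turn from the pose commanded when the command began, along the tool's axes at that moment; what a row does not reach only later rows make up. A row lasts 1/10 s, in which the tool goes at most 0.05 m and 0.15 rad, less where a joint would pass 70% of its speed; a pose out of reach is approached as far as the arm can. The fingers move at their own pace and stop on an object; FORCE is the grip in N (left out, the last holds). Time passes only in rows, so rows that do not move let the fingers close. It prints the time, the measured TCP pose, the force, the opening and the grip force at its end. A shift or turn number past 1, either way, is cut back to 1. Input that does not fit is refused with a message, and nothing moves.
- get_state(): the state, without advancing time (a new reading comes with each control period).
- snapshot(name): name is "scene" or "top" or "wrist"; returns (picture, depth): 480x640x3 uint8, red, green, blue; 480x640 float32, m along the optical axis (not along the pixel's ray), 0 where there is no reading.
- camera_params(name): a dict with "fx", "fy", "cx", "cy" (pixels), "rvec" (rotation vector, rad) and "tvec" (3), from world to camera coordinates, as OpenCV has them. Camera axes: x right, y down, z forward; pixel columns grow to the right and rows downward; lengths in m; the calibration is good to about 2 mm. A picture is of the moment at which its call begins: read the wrist's pose just before it. camera_params takes no time and is no camera call; for the wrist camera it gives the pose at the moment of the call.
- finish_job(): hands the job in; it is judged then, once.
The state is a dict: "clock": time; "q": joint angles; "qd": joint speeds; "joint_torque": joint torques, N m; "tool_pos": TCP position; "eef_rot": TCP orientation; "contact_force": force on the tool from outside, world axes, zero at the start; "moment": the same for the moment, N m; "opening": opening from 0.0 (shut) to 1.0 (fully open); "finger_force": force on a finger pad.
Only numpy, scipy, OpenCV 4.12 (cv2) and the standard library are available. Lean on these libraries where they do the work, as an engineer would, in place of code of your own. Each camera call takes 0.05 s, during which the arm holds its last target. There are 200 camera calls.

## Working session

There is one attempt and no reset: what is moved stays moved. The work goes in short steps, Python scripts to look and compute and a shell command to move; the robot and the scene stay as the last step left them, time stands still between calls to the robot, and variables do not carry over. Pictures are saved under pics/ and viewed, at most 14 in all, crops included, and the job is handed in when it is done.

```bash
mkdir -p pics; ls; cat > h.py <<'E'
import numpy as np, cv2
from scipy.spatial.transform import Rotation as R
from plant import *
def cam(n):
    p=camera_params(n); K=np.array([[p['fx'],0,p['cx']],[0,p['fy'],p['cy']],[0,0,1.]])
    return K, R.from_rotvec(p['rvec']).as_matrix(), np.array(p['tvec'])
def cloud(n):
    K,Rm,t=cam(n); im,d=snapshot(n)
    v,u=np.indices(d.shape); r=np.stack([(u-K[0,2])/K[0,0],(v-K[1,2])/K[1,1],np.ones(d.shape)],-1)*d[...,None]
    return im,d,(r-t)@Rm
E
python3 - <<'E'
from h import *
s=get_state();print({k:np.round(v,3) for k,v in s.items()},grip_point_offset)
for n in("scene","top"):
    im,d,P=cloud(n);cv2.imwrite(f"pics/{n}0.png",im[...,::-1]);np.savez(f"{n}0.npz",im=im,P=P,d=d)
    p=camera_params(n);print(n,p, "pos",-cam(n)[1].T@cam(n)[2])
E
```

```text
pics
{'clock': np.float64(0.0), 'q': array([-1.236,  0.69 , -0.195,  1.566,  0.157,  0.903, -0.215]), 'qd': array([ 0.002, -0.   , -0.   ,  0.002,  0.001,  0.001, -0.   ]), 'joint_torque': array([-0.0000e+00, -5.2757e+01, -1.2680e+00, -1.5343e+01, -5.3000e-02,
        7.0000e-03,  0.0000e+00]), 'tool_pos': array([0.185, 0.596, 0.238]), 'eef_rot': array([ 0.15 ,  0.989, -0.001, -0.   ]), 'contact_force': array([-0.886,  0.789, -0.824]), 'moment': array([-0.046,  0.058, -0.029]), 'finger_force': np.float64(0.0), 'opening': np.float64(0.996)} 0.0187
scene {'fx': 530.2805241446606, 'fy': 530.2805241446606, 'cx': 329.2514768989088, 'cy': 240.88621938016576, 'rvec': array([ 0.72982935, -2.3344109 ,  1.37828318]), 'tvec': array([0.52434079, 0.14521942, 1.0022868 ])} pos [-0.05798545  0.9569876   0.6175866 ]
top {'fx': 528.3643421795547, 'fy': 528.3643421795547, 'cx': 327.26797477397963, 'cy': 240.369847037624, 'rvec': array([ 2.17541177, -2.1311283 ,  0.10982493]), 'tvec': array([0.14847555, 0.5300122 , 1.26759773])} pos [0.37453491 0.13737472 1.3231076 ]
```

View pics/top0.png

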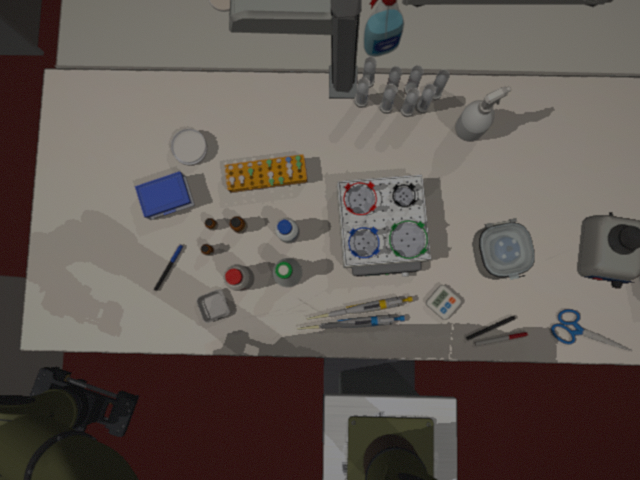

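View pics/scene0.png

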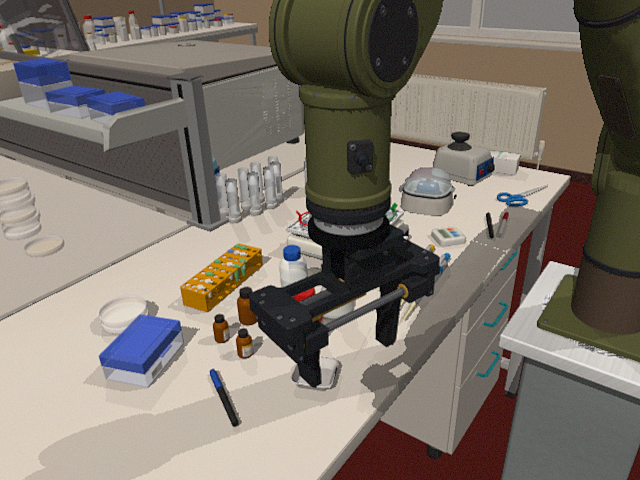

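The top view shows the red cap at (237,277), green cap at (285,271), blue cap at (287,230), and three amber bottles at (211,224), (238,224), (207,249). The shaker is centred near (385,222), with red, black, blue and green clamps at (361,198), (405,194), (364,242), (408,239). The timer is at (444,302).

```bash
cat >> h.py <<'E'
def ray(n,u,v,z):
    K,Rm,t=cam(n); c=-Rm.T@t; w=Rm.T@np.linalg.inv(K)@np.array([u,v,1.]); return c+w*(z-c[2])/w[2]
E
python3 - <<'E'
from h import *
f=np.load("top0.npz");im,P=f["im"],f["P"]
hsv=cv2.cvtColor(im,cv2.COLOR_RGB2HSV);H,S,V=cv2.split(hsv);Z=P[...,2]
def comps(name,m,box,amin=8):
    b=np.zeros(m.shape,bool);b[box[1]:box[3],box[0]:box[2]]=1
    n,l,st,c=cv2.connectedComponentsWithStats((m&b).astype(np.uint8))
    for i in range(1,n):
        if st[i,4]>=amin:
            k=l==i;z=np.percentile(Z[k],[50,90]);x0,y0,w,h=st[i,:4]
            (cx,cy),r=cv2.minEnclosingCircle(np.argwhere(k)[:,::-1].astype(np.float32))
            print(name,st[i,4],"c",c[i].round(1),"enc",round(cx,1),round(cy,1),round(r,1),"z",z.round(3),"P",ray("top",cx,cy,z[0]).round(4))
ves=(150,190,310,300)
red=((H<8)|(H>172))&(S>130)&(V>70);grn=(H>45)&(H<85)&(S>90);blu=(H>105)&(H<125)&(S>110)
comps("red",red&(Z>.05),ves);comps("grn",grn&(Z>.05),ves);comps("blu",blu&(Z>.05),ves)
comps("amb",(Z>.035)&(V<110),(195,210,255,260))
sh=(330,170,435,280)
for n,m in(("red",red),("grn",grn),("blu",blu)): comps("tip "+n,m,sh,2)
comps("tip blk",(V<60)&(Z>.075),(388,175,425,215),2)
comps("base",(Z>.055)&(Z<.15),sh,200)
for n,(u,v) in dict(red=(361,198),blk=(405,195),blu=(364,242),grn=(408,239)).items(): print(n,Z[v,u].round(4),ray("top",u,v,.065).round(3))
for u,v in((211,224),(238,224),(207,249)): print(np.sort(Z[v-4:v+5,u-4:u+5].ravel())[::-1][:40:5].round(3))
big=cv2.resize(im[170:300,190:450],(780,390),interpolation=cv2.INTER_CUBIC);cv2.imwrite("pics/crop.png",big[...,::-1])
E
```

```text
red 205 c [233.1 276.2] enc 233.0 276.2 8.1 z [0.115 0.118] P [0.4301 0.3719 0.1152]
grn 132 c [283.7 269.8] enc 283.4 269.7 8.5 z [0.113 0.116] P [0.4476 0.2572 0.1131]
blu 664 c [166.4 199.2] enc 168.0 202.0 21.6 z [0.054 0.057] P [0.6113 0.5514 0.0538]
blu 150 c [284.2 226.6] enc 284.2 226.6 7.0 z [0.105 0.108] P [0.5486 0.2591 0.1052]
amb 203 c [237.3 223.6] enc 237.3 223.4 8.1 z [0.056 0.072] P [0.5612 0.3783 0.0565]
amb 90 c [209.6 222.7] enc 209.6 222.9 5.5 z [0.043 0.054] P [0.563  0.4491 0.0434]
amb 85 c [205.5 248.7] enc 205.6 248.9 5.5 z [0.045 0.053] P [0.4986 0.4555 0.0447]
tip red 4 c [362.5 183. ] enc 362.5 183.0 1.5 z [0.081 0.083] P [0.6611 0.0771 0.0812]
tip red 34 c [370.3 185.6] enc 369.8 186.6 4.6 z [0.097 0.103] P [0.6491 0.0604 0.0967]
tip red 28 c [347.5 186.9] enc 348.2 187.7 3.9 z [0.099 0.104] P [0.645  0.1115 0.099 ]
tip red 2 c [344.  195.5] enc 344.0 195.5 0.5 z [0.082 0.083] P [0.6296 0.1209 0.0825]
tip red 30 c [371.9 208. ] enc 370.5 208.0 6.7 z [0.099 0.104] P [0.5976 0.0583 0.0985]
tip red 24 c [350.2 209.9] enc 351.0 210.0 5.0 z [0.098 0.105] P [0.
[... 1748 characters left out ...]
402.5 185.0 0.5 z [0.077 0.077] P [ 0.6589 -0.0191  0.0772]
tip blk 30 c [411.1 186.6] enc 410.8 186.9 3.3 z [0.084 0.088] P [ 0.653  -0.0379  0.0842]
tip blk 31 c [412.  202.2] enc 411.0 203.5 5.6 z [0.084 0.09 ] P [ 0.6128 -0.0385  0.0844]
tip blk 20 c [397.2 202.8] enc 397.0 202.0 3.6 z [0.087 0.091] P [ 0.6153 -0.005   0.0867]
base 7261 c [383.5 220. ] enc 384.0 219.5 60.0 z [0.065 0.078] P [0.5762 0.0234 0.0648]
red 0.0652 [0.628 0.079 0.065]
blk 0.0693 [ 0.637 -0.027  0.065]
blu 0.0705 [0.521 0.071 0.065]
grn 0.0706 [ 0.53  -0.034  0.065]
[0.057 0.054 0.052 0.051 0.05  0.049 0.047 0.042]
[0.075 0.073 0.072 0.071 0.07  0.07  0.069 0.067]
[0.059 0.053 0.053 0.052 0.051 0.049 0.046 0.043]
```

View pics/crop.png

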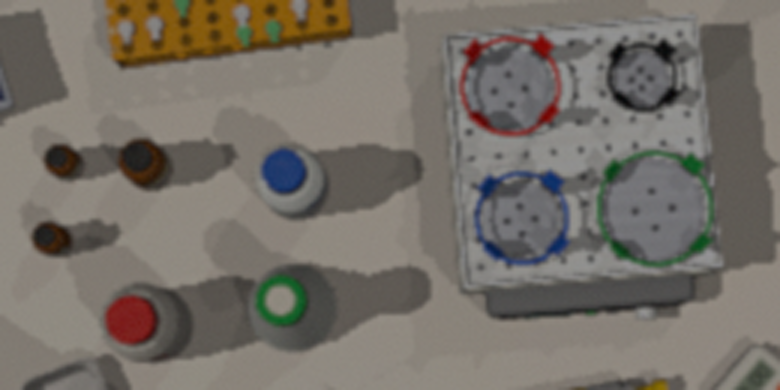

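The crop confirms which is which. The largest amber bottle, cap at about (238,222) and 70 mm tall, is the one to use; the other two are about 53 mm. Next I refine the cap and clamp centres.

```bash
python3 - <<'E'
from h import *
f=np.load("top0.npz");im,P=f["im"],f["P"]
H,S,V=cv2.split(cv2.cvtColor(im,cv2.COLOR_RGB2HSV));Z=P[...,2]
X,Y=P[...,0],P[...,1]
def near(c,r): return np.hypot(X-c[0],Y-c[1])<r
for n,c,h,cr in(("red",(.430,.372),.115,.02),("grn",(.4476,.257),.112,.0195),("blu",(.5486,.259),.105,.018),("amb",(.561,.378),.070,.012)):
    k=near(c,.03)&(Z>h-.006)
    a=np.argwhere(k)[:,::-1].astype(np.float32);(cx,cy),r=cv2.minEnclosingCircle(a)
    print(n,k.sum(),"mean",P[k].mean(0).round(4),"ray",ray("top",cx,cy,h).round(4),r)
red=((H<8)|(H>172))&(S>110);grn=(H>45)&(H<85)&(S>80);blu=(H>105)&(H<125)&(S>90);blk=V<60
C={}
for n,c,m,top in(("red",(.623,.083),red,.104),("black",(.633,-.021),blk,.09),("blue",(.521,.074),blu,.104),("green",(.529,-.032),grn,.09)):
    k=near(c,.062)&m&(Z>top-.012)
    g=np.array([[P[k&(np.sign(X-c[0])==sx)&(np.sign(Y-c[1])==sy)].mean(0)] for sx in(1,-1) for sy in(1,-1)])[:,0]
    k2=near(c,.06)&m&(Z<top-.01)&(Z>.068)
    C[n]=g.mean(0)[:2]; 
    e=cv2.fitEllipse(P[k2][:,:2].astype(np.float32)*1000) if k2.sum()>5 else None
    print(n,C[n].round(4),g[:,:2].round(3).tolist(),k2.sum(),e)
A=np.array([C[n] for n in("red","black","blue","green")]);c=A.mean(0)
q=np.array([[1,1],[1,-1],[-1,1],[-1,-1]])*.053
U,s,Vt=np.linalg.svd(q.T@(A-c));Rr=(U@Vt);print("centre",c,"yaw",np.degrees(np.arctan2(Rr[0,1],Rr[0,0])));print((q@Rr+c).round(4));print((A-q@Rr-c).round(4))
print(R.from_quat(get_state()['eef_rot']).as_matrix().round(3))
E
```

```text
red 225 mean [0.4302 0.3716 0.1151] ray [0.4301 0.3715 0.115 ] 8.55141544342041
grn 227 mean [0.4473 0.2572 0.1128] ray [0.4474 0.2569 0.112 ] 8.63734245300293
blu 176 mean [0.5489 0.259  0.1051] ray [0.5487 0.2587 0.105 ] 7.586697578430176
amb 78 mean [0.5631 0.3808 0.0701] ray [0.5637 0.3803 0.07  ] 5.147915363311768
red [0.623  0.0832] [[0.648, 0.113], [0.652, 0.059], [0.593, 0.108], [0.599, 0.053]] 70 ((623.5855712890625, 83.65628814697266), (75.28005981445312, 77.02667999267578), 113.69633483886719)
black [ 0.6334 -0.022 ] [[0.65, -0.001], [0.654, -0.039], [0.614, -0.006], [0.617, -0.042]] 36 ((633.9954223632812, -21.088415145874023), (48.55046463012695, 51.85362243652344), 94.14204406738281)
blue [0.518  0.0726] [[0.54, 0.1], [0.545, 0.05], [0.49, 0.095], [0.496, 0.045]] 81 ((517.990234375, 73.2951889038086), (69.38491821289062, 70.51769256591797), 101.73491668701172)
green [ 0.5283 -0.0322] [[0.556, 0.002], [0.562, -0.062], [0.495, -0.003], [0.5, -0.066]] 75 ((528.7295532226562, -32.612979888916016), (87.93550872802734, 88.94759368896484), 30.040348052978516)
centre [0.57564988 0.02538152] yaw 5.638001713751649
[[ 0.6232  0.0833]
 [ 0.6336 -0.0222]
 [ 0.5177  0.0729]
 [ 0.5281 -0.0326]]
[[-0.0002 -0.0001]
 [-0.0002  0.0001]
 [ 0.0003 -0.0004]
 [ 0.0002  0.0004]]
[[-0.955  0.296 -0.   ]
 [ 0.296  0.955 -0.002]
 [-0.    -0.002 -1.   ]]
```

Units first: turns go in shares of pi/2 rad. So -0.3 rad is -0.191.

```bash
echo '[[0.5, -0.425, -0.094, 0.03, 0, 0, -0.191], [0.5, -0.425, -0.094, 0.03, 0, 0, -0.191], [0.5, -0.425, -0.094, 0.03, 0, 0, -0.191], [0.5, -0.425, -0.094, 0.03, 0, 0, -0.191], [0.5, -0.425, -0.094, 0.03, 0, 0, -0.191], [0.5, -0.425, -0.094, 0.03, 0, 0, -0.191], [0.5, -0.425, -0.094, 0.03, 0, 0, -0.191], [0.5, -0.425, -0.094, 0.03, 0, 0, -0.191], [0.5, -0.425, -0.094, 0.03, 0, 0, -0.191], [0.5, -0.425, -0.094, 0.03, 0, 0, -0.191]]' > mv.in && python3 -m handwheel mv.in 15
echo '[[0.5, 0, 0, 0, 0, 0, 0], [0.5, 0, 0, 0, 0, 0, 0]]' > mv.in && python3 -m handwheel mv.in
cat > look.py <<'E'
import sys
from h import *
s=get_state();print(s['tool_pos'].round(4),R.from_quat(s['eef_rot']).as_matrix().round(3).tolist(),s['opening'],s['clock'])
im,d,P=cloud("wrist");cv2.imwrite("pics/%s.png"%sys.argv[1],im[...,::-1]);np.savez("w.npz",im=im,P=P)
for a in sys.argv[2:]:
    x,y,h,r=map(float,a.split(","))
    k=(np.hypot(P[...,0]-x,P[...,1]-y)<r)&(P[...,2]>h-.006)&(P[...,2]<h+.008)
    if k.sum()<10: print("none",k.sum());continue
    (cx,cy),rr=cv2.minEnclosingCircle(np.argwhere(k)[:,::-1].astype(np.float32))
    print(k.sum(),P[k].mean(0).round(4),ray("wrist",cx,cy,h).round(4),round(cx),round(cy))
E
python3 look.py w1 .5635,.3805,.07,.025
```

```text
clock: 1.1
tool_pos: [0.5695, 0.3743, 0.2072]
eef_rot: [0.006, 1.0, -0.003, 0.002]
contact_force: [-0.4, -0.3, -0.4]
opening: 0.499
finger_force: 0.0
clock: 1.3
tool_pos: [0.5615, 0.3827, 0.2085]
eef_rot: [-0.001, 1.0, 0.0, -0.001]
contact_force: [-0.6, 0.9, 0.1]
opening: 0.503
finger_force: 0.0
[0.5615 0.3827 0.2085] [[-1.0, -0.002, -0.002], [-0.002, 1.0, 0.001], [0.002, 0.001, -1.0]] 0.5029557063903988 1.3
650 [0.5608 0.3844 0.0695] [0.5607 0.3847 0.07  ] 317 223
```

View pics/w1.png

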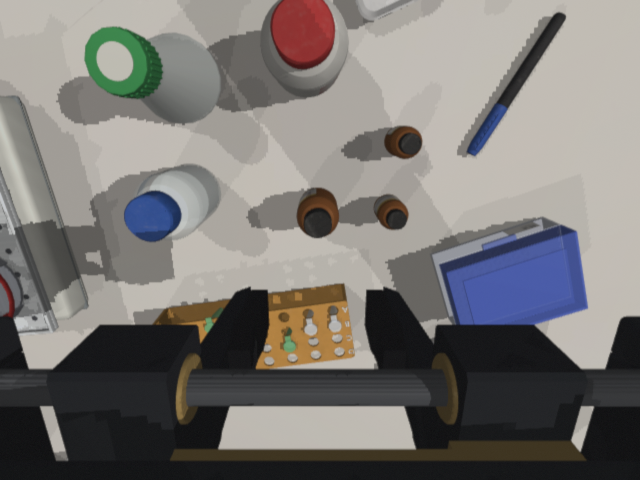

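The wrist view shows the target amber cap at (317,222), midway between the fingers, with the smaller ones to the right. The arm may not have settled yet, so I re-measure.

```bash
echo '[[0.5, 0, 0, 0, 0, 0, 0], [0.5, 0, 0, 0, 0, 0, 0], [0.5, 0, 0, 0, 0, 0, 0]]' > mv.in && python3 -m handwheel mv.in|head -2
python3 look.py w2 .5635,.3805,.07,.025 .43,.3716,.115,.035 .4474,.257,.112,.035 .5488,.259,.105,.035; python3 -c "
from h import *
K,Rm,t=cam('wrist');print(-Rm.T@t,Rm.tolist());print(get_state()['tool_pos'])"
```

```text
clock: 1.65
tool_pos: [0.5628, 0.3818, 0.2089]
[0.5628 0.3818 0.2089] [[-1.0, -0.0, 0.0], [-0.0, 1.0, 0.0], [-0.0, 0.0, -1.0]] 0.49966013242998 1.65
656 [0.5608 0.3844 0.0695] [0.5607 0.3843 0.07  ] 318 221
3381 [0.4305 0.3753 0.1147] [0.4296 0.3748 0.115 ] 303 26
3658 [0.4462 0.2623 0.1119] [0.4468 0.2618 0.112 ] 118 60
1879 [0.5467 0.2636 0.1044] [0.5463 0.2639 0.105 ] 150 215
[0.48189467 0.38274752 0.35498112] [[0.00046316797815855286, 0.9999998882901904, -9.431347124960743e-05], [0.9502850925966557, -0.0004107742559514172, 0.3113809147219464], [0.3113808411960977, -0.0002338463544684921, -0.9502851766979705]]
[0.56290171 0.38160725 0.20886184]
```

```bash
python3 - <<'E'
from h import *
f=np.load("w.npz");im,P=f["im"],f["P"]
g=im.sum(2)
for v in(292,296,300,304,308,312):
    r=g[v]<110; u=318
    # nearest runs of dark pixels from centre
    L=max([i for i in range(200,318) if r[i-3:i+1].all()]);Rr=min([i for i in range(319,440) if r[i:i+4].all()])
    print(v,L,Rr,"z",P[v,L-6,2].round(3),P[v,Rr+6,2].round(3),ray("wrist",L+.5,v,.209)[:2].round(4),ray("wrist",Rr-.5,v,.209)[:2].round(4), P[v,L-4].round(4),P[v,Rr+4].round(4))
print(camera_params("wrist"))
E
```

```text
292 267 367 z 0.212 0.212 [0.5552 0.3607] [0.5553 0.4051] [0.5536 0.3594 0.2121] [0.5532 0.4067 0.2128]
296 267 367 z 0.216 0.215 [0.5572 0.3606] [0.5573 0.4052] [0.5533 0.36   0.2165] [0.554  0.4064 0.2151]
300 267 367 z 0.22 0.22 [0.5592 0.3605] [0.5593 0.4053] [0.5534 0.3604 0.2197] [0.5539 0.4058 0.2188]
304 267 367 z 0.223 0.223 [0.5613 0.3604] [0.5613 0.4054] [0.5538 0.3608 0.2225] [0.5529 0.405  0.2242]
308 267 366 z 0.226 0.227 [0.5633 0.3604] [0.5633 0.405 ] [0.5551 0.3609 0.2235] [0.5552 0.4048 0.2234]
312 267 366 z 0.229 0.228 [0.5654 0.3603] [0.5654 0.4051] [0.557  0.3608 0.2235] [0.5565 0.4048 0.2244]
{'fx': 360.13465831152763, 'fy': 360.13465831152763, 'cx': 316.5413002140707, 'cy': 237.9374628819781, 'rvec': array([-2.05081509, -2.04989631, -0.32718557]), 'tvec': array([-0.38293719, -0.56831444,  0.18737004])}
```

```bash
echo '[[0.5, 0.0017, 0.0015, 0.04, 0, 0, 0], [0.5, 0.0017, 0.0015, 0.08, 0, 0, 0], [0.5, 0.0017, 0.0015, 0.11, 0, 0, 0], [0.5, 0.0017, 0.0015, 0.14, 0, 0, 0], [0.5, 0.0017, 0.0015, 0.164, 0, 0, 0], [0.5, 0.0017, 0.0015, 0.164, 0, 0, 0], [0.5, 0.0017, 0.0015, 0.164, 0, 0, 0], [0.5, 0.0017, 0.0015, 0.164, 0, 0, 0]]' > mv.in && python3 -m handwheel mv.in
echo '[[0.1, 0, 0, 0, 0, 0, 0], [0.1, 0, 0, 0, 0, 0, 0], [0.1, 0, 0, 0, 0, 0, 0], [0.1, 0, 0, 0, 0, 0, 0], [0.1, 0, 0, 0, 0, 0, 0], [0.1, 0, 0, 0, 0, 0, 0]]' > mv.in && python3 -m handwheel mv.in 15
python3 look.py w3
```

```text
clock: 2.5
tool_pos: [0.5625, 0.3837, 0.0465]
eef_rot: [0.0, 1.0, 0.001, 0.001]
contact_force: [-0.2, 0.1, 0.7]
opening: 0.502
finger_force: 0.0
clock: 3.1
tool_pos: [0.5624, 0.3837, 0.0462]
eef_rot: [0.0, 1.0, 0.001, 0.001]
contact_force: [0.4, -0.7, 6.0]
opening: 0.39
finger_force: 15.3
[0.5624 0.3837 0.0462] [[-1.0, 0.001, 0.002], [0.001, 1.0, 0.002], [-0.002, 0.002, -1.0]] 0.39037839146763664 3.1
```

View pics/w3.png

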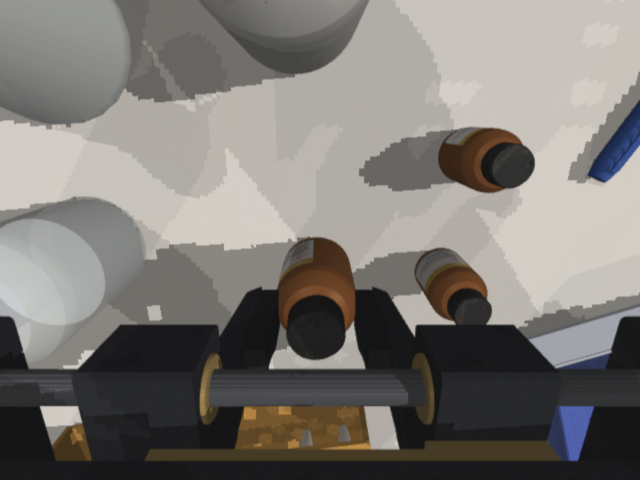

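The fingertips have closed on the sloped shoulder (bottle at about (317,300)) instead of the cap. I open, rise 10 mm and regrip.

```bash
echo '[[0.5, 0, 0, 0, 0, 0, 0], [0.5, 0, 0, 0, 0, 0, 0], [0.5, 0, 0, 0, 0, 0, 0], [0.5, 0, 0, -0.01, 0, 0, 0], [0.5, 0, 0, -0.01, 0, 0, 0], [0.5, 0, 0, -0.01, 0, 0, 0]]' > mv.in && python3 -m handwheel mv.in
python3 look.py w4 .561,.3835,.07,.02
echo '[[0.1, 0, 0, 0, 0, 0, 0], [0.1, 0, 0, 0, 0, 0, 0], [0.1, 0, 0, 0, 0, 0, 0], [0.1, 0, 0, 0, 0, 0, 0], [0.1, 0, 0, 0, 0, 0, 0], [0.1, 0, 0, 0, 0, 0, 0], [0.1, 0, 0, 0, 0, 0, 0]]' > mv.in && python3 -m handwheel mv.in 15
python3 look.py w5 .561,.3835,.07,.02
```

```text
clock: 3.75
tool_pos: [0.5618, 0.383, 0.0553]
eef_rot: [0.0, 1.0, 0.0, 0.0]
contact_force: [-0.4, -0.3, 0.1]
opening: 0.499
finger_force: 0.0
[0.5618 0.383  0.0553] [[-1.0, 0.001, 0.001], [0.001, 1.0, 0.001], [-0.001, 0.001, -1.0]] 0.49914092637396995 3.75
2443 [0.56   0.3843 0.0694] [0.559  0.3843 0.07  ] 317 319
clock: 4.5
tool_pos: [0.5615, 0.3827, 0.0547]
eef_rot: [0.0, 1.0, -0.0, -0.0]
contact_force: [-0.3, -0.1, -0.3]
opening: 0.285
finger_force: 12.9
[0.5615 0.3827 0.0547] [[-1.0, 0.001, -0.0], [0.001, 1.0, -0.0], [0.0, -0.0, -1.0]] 0.28522370694998234 4.5
3355 [0.5592 0.3834 0.0703] [0.5595 0.3835 0.07  ] 316 321
```

```bash
echo '[[0.1, 0, 0, -0.02, 0, 0, 0], [0.1, 0, 0, -0.06, 0, 0, 0], [0.1, 0, 0, -0.1, 0, 0, 0], [0.1, 0, -0.02, -0.14, 0, 0, 0], [0.1, 0, -0.06, -0.16, 0, 0, 0], [0.1, 0, -0.1, -0.18, 0, 0, 0], [0.1, 0, -0.14, -0.19, 0, 0, 0], [0.1, 0, -0.18, -0.2, 0, 0, 0], [0.1, -0.01, -0.22, -0.2, 0, 0, 0], [0.1, -0.01, -0.26, -0.2, 0, 0, 0]]' > mv.in && python3 -m handwheel mv.in|tail -3
echo '[[0.1, -0.01, -0.04, 0, 0, 0, 0], [0.1, -0.01, -0.07, 0, 0, 0, 0], [0.1, -0.01, -0.09, 0, 0, 0, 0], [0.1, -0.01, -0.09, 0, 0, 0, 0], [0.1, -0.01, -0.09, 0, 0, 0, 0], [0.1, -0.01, -0.09, 0, 0, 0, 0], [0.1, -0.01, -0.09, 0, 0, 0, 0]]' > mv.in && python3 -m handwheel mv.in
python3 look.py w6
cat > clamps.py <<'E'
from h import *
f=np.load("w.npz");im,P=f["im"],f["P"]
H,S,V=cv2.split(cv2.cvtColor(im,cv2.COLOR_RGB2HSV));X,Y,Z=np.moveaxis(P,-1,0)
red=((H<8)|(H>172))&(S>110);grn=(H>45)&(H<85)&(S>80);blu=(H>105)&(H<125)&(S>90);blk=V<60
for n,c,m,top in(("red",(.622,.0845),red,.104),("black",(.632,-.021),blk,.09),("blue",(.516,.074),blu,.104),("green",(.527,-.032),grn,.09)):
    k=(np.hypot(X-c[0],Y-c[1])<.062)&m&(Z>top-.012)&(Z<top+.005)
    g=[P[q].mean(0).round(4).tolist() if (q:=k&(np.sign(X-c[0])==sx)&(np.sign(Y-c[1])==sy)).sum()>8 else None for sx in(1,-1) for sy in(1,-1)]
    ok=[x for x in g if x]; print(n,len(ok),np.mean(ok,0).round(4) if len(ok)==4 else g)
E
python3 clamps.py
```

```text
contact_force: [-0.3, -0.7, -0.2]
opening: 0.289
finger_force: 12.9
clock: 6.25
tool_pos: [0.5812, 0.0349, 0.2548]
eef_rot: [-0.001, 1.0, 0.001, 0.0]
contact_force: [-0.4, -0.2, -0.7]
opening: 0.289
finger_force: 12.9
[0.5812 0.0349 0.2548] [[-1.0, -0.002, 0.0], [-0.002, 1.0, 0.001], [-0.0, 0.001, -1.0]] 0.28863712065580377 6.25
red 3 [[0.646, 0.1153, 0.0985], None, [0.5914, 0.1096, 0.0991], [0.5946, 0.057, 0.0994]]
black 4 [ 0.6318 -0.0203  0.0843]
blue 4 [0.5165 0.0747 0.099 ]
green 4 [ 0.5272 -0.03    0.0849]
```

View pics/w6.png

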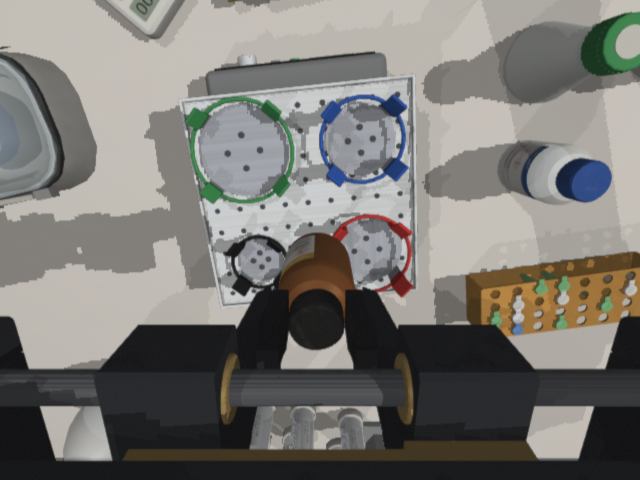

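The wrist view shows the black clamp at (260,260), blue at (363,140), green at (242,150), red at (372,250), and the held amber bottle upright at (317,270). Wrist and top agree to 2 mm.

```bash
echo '[[0.1, -0.025, -0.025, 0, 0, 0, 0], [0.1, -0.05, -0.05, 0, 0, 0, 0], [0.1, -0.0525, -0.0555, 0, 0, 0, 0], [0.1, -0.0525, -0.0555, 0.03, 0, 0, 0], [0.1, -0.0525, -0.0555, 0.06, 0, 0, 0], [0.1, -0.0525, -0.0555, 0.085, 0, 0, 0], [0.1, -0.0525, -0.0555, 0.085, 0, 0, 0], [0.1, -0.0525, -0.0555, 0.085, 0, 0, 0], [0.1, -0.0525, -0.0555, 0.085, 0, 0, 0]]' > mv.in && python3 -m handwheel mv.in
```

```text
clock: 7.2
tool_pos: [0.6348, -0.022, 0.1714]
eef_rot: [0.0, 1.0, 0.0, 0.001]
contact_force: [0.3, 0.3, -1.1]
opening: 0.281
finger_force: 12.9
```

```bash
echo '[[0.1, 0.0008, 0.0008, 0.01, 0, 0, 0], [0.1, 0.0008, 0.0008, 0.02, 0, 0, 0], [0.1, 0.0008, 0.0008, 0.03, 0, 0, 0], [0.1, 0.0008, 0.0008, 0.04, 0, 0, 0], [0.1, 0.0008, 0.0008, 0.046, 0, 0, 0], [0.1, 0.0008, 0.0008, 0.05, 0, 0, 0], [0.1, 0.0008, 0.0008, 0.05, 0, 0, 0], [0.1, 0.0008, 0.0008, 0.05, 0, 0, 0]]' > mv.in && python3 -m handwheel mv.in
python3 look.py w7
```

```text
clock: 8.0
tool_pos: [0.6333, -0.0219, 0.1203]
eef_rot: [0.0, 1.0, 0.0, 0.001]
contact_force: [-1.2, -0.4, 4.5]
opening: 0.279
finger_force: 14.0
[ 0.6333 -0.0219  0.1203] [[-1.0, 0.001, 0.001], [0.001, 1.0, 0.0], [-0.001, 0.0, -1.0]] 0.278591519296071 8.0
```

View pics/w7.png

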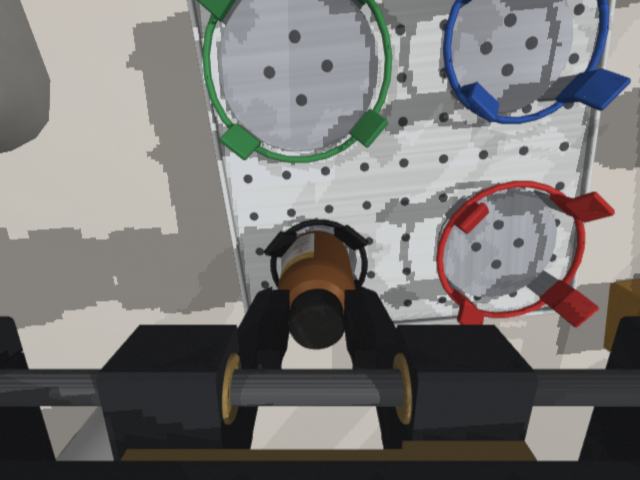

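The amber bottle is seated inside the black ring, at the expected height with a 4.5 N reaction force. I release it, rise, and go to the blue bottle.

```bash
echo '[[0.45, 0, 0, 0, 0, 0, 0], [0.45, 0, 0, 0, 0, 0, 0], [0.45, 0, 0, 0, 0, 0, 0], [0.45, 0, 0, 0, 0, 0, 0], [0.45, 0, 0, -0.015, 0, 0, 0], [0.45, 0, 0, -0.04, 0, 0, 0], [0.7, 0, 0, -0.08, 0, 0, 0], [0.7, 0.02, 0.04, -0.11, 0, 0, 0], [0.7, 0.04, 0.08, -0.11, 0, 0, 0], [0.7, 0.06, 0.125, -0.11, 0, 0, 0]]' > mv.in && python3 -m handwheel mv.in|tail -5
echo '[[0.7, 0.02, 0.05, 0, 0, 0, 0], [0.7, 0.027, 0.1, 0, 0, 0, 0], [0.7, 0.027, 0.145, 0, 0, 0, 0], [0.7, 0.027, 0.159, 0, 0, 0, 0], [0.7, 0.027, 0.159, 0, 0, 0, 0], [0.7, 0.027, 0.159, 0, 0, 0, 0], [0.7, 0.027, 0.159, 0, 0, 0, 0], [0.7, 0.027, 0.159, 0, 0, 0, 0], [0.7, 0.027, 0.159, 0, 0, 0, 0]]' > mv.in && python3 -m handwheel mv.in
python3 look.py w8 .5466,.2625,.105,.03
```

```text
tool_pos: [0.5733, 0.104, 0.2323]
eef_rot: [0.001, 1.0, 0.001, 0.002]
contact_force: [0.8, 1.1, -0.2]
opening: 0.7
finger_force: 0.0
clock: 9.95
tool_pos: [0.5466, 0.2605, 0.2298]
eef_rot: [0.002, 1.0, -0.0, 0.0]
contact_force: [-0.3, -0.3, -0.6]
opening: 0.7
finger_force: 0.0
[0.5466 0.2605 0.2298] [[-1.0, 0.003, 0.0], [0.003, 1.0, -0.001], [-0.0, -0.001, -1.0]] 0.7004825901418438 9.95
1493 [0.5466 0.2622 0.1045] [0.5464 0.2627 0.105 ] 318 228
```

```bash
echo '[[0.7, 0, 0.0008, 0.04, 0, 0, 0], [0.7, 0, 0.0008, 0.08, 0, 0, 0], [0.7, 0, 0.0008, 0.11, 0, 0, 0], [0.7, 0, 0.0008, 0.13, 0, 0, 0], [0.7, 0, 0.0008, 0.142, 0, 0, 0], [0.7, 0, 0.0008, 0.142, 0, 0, 0], [0.7, 0, 0.0008, 0.142, 0, 0, 0], [0.7, 0, 0.0008, 0.142, 0, 0, 0]]' > mv.in && python3 -m handwheel mv.in|head -3
echo '[[0.2, 0, 0, 0, 0, 0, 0], [0.2, 0, 0, 0, 0, 0, 0], [0.2, 0, 0, 0, 0, 0, 0], [0.2, 0, 0, 0, 0, 0, 0], [0.2, 0, 0, 0, 0, 0, 0], [0.2, 0, 0, 0, 0, 0, 0], [0.2, 0, 0, 0, 0, 0, 0]]' > mv.in && python3 -m handwheel mv.in 25
python3 look.py w9 .5466,.2625,.105,.025
```

```text
clock: 10.8
tool_pos: [0.5471, 0.2634, 0.0891]
eef_rot: [0.001, 1.0, 0.001, 0.001]
clock: 11.5
tool_pos: [0.5464, 0.2627, 0.088]
eef_rot: [0.001, 1.0, -0.0, 0.0]
contact_force: [-0.8, -1.0, 3.8]
opening: 0.399
finger_force: 25.0
[0.5464 0.2627 0.088 ] [[-1.0, 0.001, 0.0], [0.001, 1.0, -0.0], [-0.0, -0.0, -1.0]] 0.39887151981900176 11.5
6147 [0.5449 0.2634 0.105 ] [0.544  0.2624 0.105 ] 313 323
```

```bash
echo '[[0.2, 0, 0, -0.02, 0, 0, 0], [0.2, 0, 0, -0.05, 0, 0, 0], [0.2, 0, 0, -0.08, 0, 0, 0], [0.2, 0, 0, -0.12, 0, 0, 0], [0.2, 0.005, -0.03, -0.15, 0, 0, 0], [0.2, 0.01, -0.06, -0.15, 0, 0, 0], [0.2, 0.015, -0.09, -0.15, 0, 0, 0], [0.2, 0.02, -0.12, -0.15, 0, 0, 0], [0.2, 0.025, -0.15, -0.15, 0, 0, 0], [0.2, 0.0295, -0.175, -0.15, 0, 0, 0]]' > mv.in && python3 -m handwheel mv.in|tail -3
echo '[[0.2, 0, -0.0138, 0, 0, 0, 0], [0.2, 0, -0.0138, 0, 0, 0, 0], [0.2, 0, -0.0138, 0.02, 0, 0, 0], [0.2, 0, -0.0138, 0.035, 0, 0, 0], [0.2, 0, -0.0138, 0.035, 0, 0, 0], [0.2, 0, -0.0138, 0.035, 0, 0, 0], [0.2, 0, -0.0138, 0.035, 0, 0, 0]]' > mv.in && python3 -m handwheel mv.in
```

```text
contact_force: [0.3, -1.0, -2.9]
opening: 0.397
finger_force: 24.9
clock: 13.25
tool_pos: [0.5172, 0.0753, 0.2034]
eef_rot: [-0.0, 1.0, 0.001, 0.001]
contact_force: [0.5, 0.3, -2.2]
opening: 0.402
finger_force: 24.9
```

```bash
echo '[[0.2, 0, -0.001, 0.01, 0, 0, 0], [0.2, 0, -0.001, 0.02, 0, 0, 0], [0.2, 0, -0.001, 0.03, 0, 0, 0], [0.2, 0, -0.001, 0.04, 0, 0, 0], [0.2, 0, -0.001, 0.046, 0, 0, 0], [0.2, 0, -0.001, 0.05, 0, 0, 0], [0.2, 0, -0.001, 0.05, 0, 0, 0], [0.2, 0, -0.001, 0.05, 0, 0, 0]]' > mv.in && python3 -m handwheel mv.in
python3 look.py w10
```

```text
clock: 14.05
tool_pos: [0.5166, 0.0732, 0.1527]
eef_rot: [0.0, 1.0, 0.0, 0.0]
contact_force: [-0.4, 0.3, -2.5]
opening: 0.4
finger_force: 25.0
[0.5166 0.0732 0.1527] [[-1.0, 0.001, 0.0], [0.001, 1.0, 0.0], [-0.0, 0.0, -1.0]] 0.3995196998039554 14.05
```

View pics/w10.png

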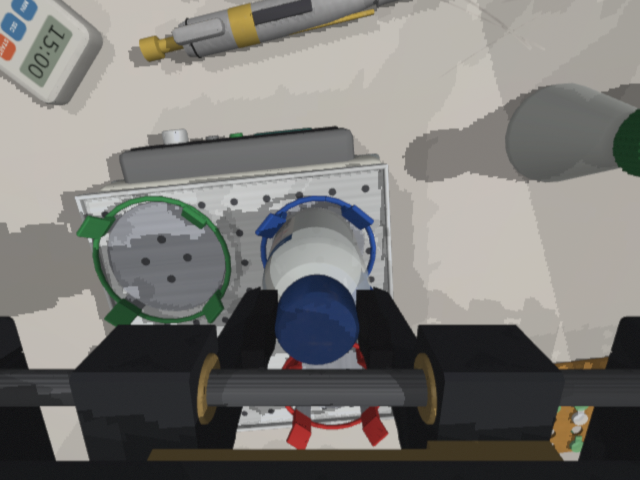

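The blue bottle is inside its clamp but still hanging, since only its weight reads on the wrist. I lower it a few mm more.

```bash
echo '[[0.2, 0, 0, 0.001, 0, 0, 0], [0.2, 0, 0, 0.002, 0, 0, 0], [0.2, 0, 0, 0.003, 0, 0, 0], [0.2, 0, 0, 0.003, 0, 0, 0]]' > mv.in && python3 -m handwheel mv.in
```

```text
clock: 14.5
tool_pos: [0.5177, 0.0729, 0.1524]
eef_rot: [0.001, 1.0, -0.0, 0.002]
contact_force: [-3.9, -2.3, 21.4]
opening: 0.405
finger_force: 25.2
```

```bash
echo '[[0.65, 0, 0, 0, 0, 0, 0], [0.65, 0, 0, 0, 0, 0, 0], [0.65, 0, 0, 0, 0, 0, 0], [0.65, 0, 0, 0, 0, 0, 0], [0.65, 0, 0, -0.02, 0, 0, 0], [0.65, 0, 0, -0.05, 0, 0, 0], [0.7, 0.01, 0.02, -0.085, 0, 0, 0], [0.7, 0.03, 0.06, -0.085, 0, 0, 0], [0.7, 0.04, 0.1, -0.085, 0, 0, 0], [0.7, 0.05, 0.14, -0.085, 0, 0, 0]]' > mv.in && python3 -m handwheel mv.in|tail -5
echo '[[0.7, 0.01, 0.04, 0, 0, 0, 0], [0.7, 0.02, 0.08, 0, 0, 0, 0], [0.7, 0.03, 0.12, 0, 0, 0, 0], [0.7, 0.037, 0.15, 0, 0, 0, 0], [0.7, 0.037, 0.161, 0, 0, 0, 0], [0.7, 0.037, 0.161, 0, 0, 0, 0], [0.7, 0.037, 0.161, 0, 0, 0, 0], [0.7, 0.037, 0.161, 0, 0, 0, 0], [0.7, 0.037, 0.161, 0, 0, 0, 0]]' > mv.in && python3 -m handwheel mv.in
python3 look.py w11 .43,.374,.115,.03 .447,.2615,.112,.03
```

```text
tool_pos: [0.466, 0.2143, 0.2349]
eef_rot: [0.001, 1.0, 0.0, 0.0]
contact_force: [-0.0, -0.1, -0.6]
opening: 0.7
finger_force: 0.0
clock: 16.4
tool_pos: [0.4306, 0.3723, 0.2347]
eef_rot: [0.002, 1.0, -0.001, 0.0]
contact_force: [-0.7, -0.4, 0.3]
opening: 0.7
finger_force: 0.0
[0.4306 0.3723 0.2347] [[-1.0, 0.003, 0.0], [0.003, 1.0, -0.001], [-0.0, -0.001, -1.0]] 0.700090655112398 16.4
1887 [0.4273 0.3751 0.1146] [0.427  0.3756 0.115 ] 319 226
1870 [0.4444 0.2619 0.1118] [0.4442 0.2626 0.112 ] 176 246
```

```bash
echo '[[0.7, 0.0022, 0.0012, 0.04, 0, 0, 0], [0.7, 0.0022, 0.0012, 0.08, 0, 0, 0], [0.7, 0.0022, 0.0012, 0.11, 0, 0, 0], [0.7, 0.0022, 0.0012, 0.13, 0, 0, 0], [0.7, 0.0022, 0.0012, 0.1375, 0, 0, 0], [0.7, 0.0022, 0.0012, 0.1375, 0, 0, 0], [0.7, 0.0022, 0.0012, 0.1375, 0, 0, 0], [0.7, 0.0022, 0.0012, 0.1375, 0, 0, 0]]' > mv.in && python3 -m handwheel mv.in|head -3
echo '[[0.2, 0, 0, 0, 0, 0, 0], [0.2, 0, 0, 0, 0, 0, 0], [0.2, 0, 0, 0, 0, 0, 0], [0.2, 0, 0, 0, 0, 0, 0], [0.2, 0, 0, 0, 0, 0, 0], [0.2, 0, 0, 0, 0, 0, 0], [0.2, 0, 0, 0, 0, 0, 0]]' > mv.in && python3 -m handwheel mv.in 35
python3 look.py w12 .428,.374,.115,.03
```

```text
clock: 17.25
tool_pos: [0.4283, 0.376, 0.0985]
eef_rot: [0.001, 1.0, 0.001, 0.001]
clock: 17.95
tool_pos: [0.4277, 0.3752, 0.0975]
eef_rot: [0.0, 1.0, -0.0, 0.0]
contact_force: [-0.1, -0.9, 5.7]
opening: 0.441
finger_force: 35.0
[0.4277 0.3752 0.0975] [[-1.0, 0.001, 0.0], [0.001, 1.0, -0.0], [-0.0, -0.0, -1.0]] 0.44059310330202633 17.95
7636 [0.4255 0.3755 0.115 ] [0.4223 0.3741 0.115 ] 311 316
```

```bash
echo '[[0.2, 0, 0, -0.02, 0, 0, 0], [0.2, 0, 0, -0.05, 0, 0, 0], [0.2, 0, 0, -0.08, 0, 0, 0], [0.2, 0, 0, -0.12, 0, 0, 0], [0.2, -0.03, -0.01, -0.15, 0, 0, 0], [0.2, -0.06, -0.03, -0.15, 0, 0, 0], [0.2, -0.09, -0.05, -0.15, 0, 0, 0], [0.2, -0.12, -0.07, -0.15, 0, 0, 0], [0.2, -0.15, -0.09, -0.15, 0, 0, 0], [0.2, -0.18, -0.11, -0.15, 0, 0, 0]]' > mv.in && python3 -m handwheel mv.in|tail -3
echo '[[0.2, -0.0148, -0.03, 0, 0, 0, 0], [0.2, -0.0148, -0.06, 0, 0, 0, 0], [0.2, -0.0148, -0.09, 0, 0, 0, 0], [0.2, -0.0148, -0.12, 0, 0, 0, 0], [0.2, -0.0148, -0.15, 0, 0, 0, 0], [0.2, -0.0148, -0.172, 0, 0, 0, 0], [0.2, -0.0148, -0.1809, 0, 0, 0, 0], [0.2, -0.0148, -0.1809, 0.02, 0, 0, 0], [0.2, -0.0148, -0.1809, 0.035, 0, 0, 0], [0.2, -0.0148, -0.1809, 0.035, 0, 0, 0]]' > mv.in && python3 -m handwheel mv.in|tail -3
echo '[[0.2, 0, 0, 0, 0, 0, 0], [0.2, 0, 0, 0, 0, 0, 0], [0.2, 0, 0, 0, 0, 0, 0]]' > mv.in && python3 -m handwheel mv.in
```

```text
contact_force: [0.4, -0.3, -3.4]
opening: 0.441
finger_force: 35.0
contact_force: [-1.1, -1.4, -3.0]
opening: 0.441
finger_force: 35.0
clock: 20.3
tool_pos: [0.6226, 0.0848, 0.213]
eef_rot: [0.0, 1.0, 0.0, 0.001]
contact_force: [0.3, -0.1, -2.9]
opening: 0.438
finger_force: 35.0
```

```bash
echo '[[0.2, 0, -0.0005, 0.01, 0, 0, 0], [0.2, 0, -0.0005, 0.02, 0, 0, 0], [0.2, 0, -0.0005, 0.03, 0, 0, 0], [0.2, 0, -0.0005, 0.04, 0, 0, 0], [0.2, 0, -0.0005, 0.046, 0, 0, 0], [0.2, 0, -0.0005, 0.049, 0, 0, 0], [0.2, 0, -0.0005, 0.051, 0, 0, 0], [0.2, 0, -0.0005, 0.052, 0, 0, 0], [0.2, 0, -0.0005, 0.052, 0, 0, 0]]' > mv.in && python3 -m handwheel mv.in
python3 look.py w13
```

```text
clock: 21.2
tool_pos: [0.6232, 0.0837, 0.1626]
eef_rot: [0.001, 1.0, -0.0, 0.002]
contact_force: [-3.2, -1.1, 9.9]
opening: 0.442
finger_force: 35.1
[0.6232 0.0837 0.1626] [[-1.0, 0.001, 0.003], [0.001, 1.0, -0.0], [-0.003, -0.0, -1.0]] 0.4420505615347947 21.2
```

View pics/w13.png

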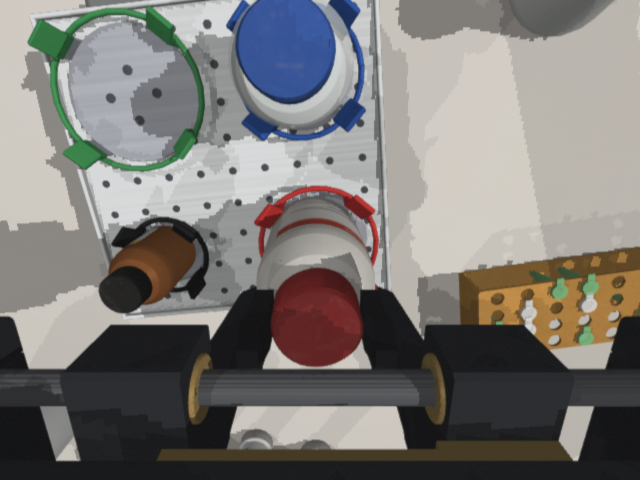

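Red is seated at the expected height with a 10 N reaction force, and blue (290,60) and amber (150,265) stand in their clamps. I release it and go to the flask.

```bash
echo '[[0.65, 0, 0, 0, 0, 0, 0], [0.65, 0, 0, 0, 0, 0, 0], [0.65, 0, 0, 0, 0, 0, 0], [0.65, 0, 0, 0, 0, 0, 0], [0.65, 0, 0, -0.02, 0, 0, 0], [0.65, 0, 0, -0.05, 0, 0, 0], [0.7, 0, 0.02, -0.085, 0, 0, 0], [0.7, 0.03, 0.06, -0.085, 0, 0, 0], [0.7, 0.06, 0.1, -0.085, 0, 0, 0], [0.7, 0.1, 0.13, -0.085, 0, 0, 0]]' > mv.in && python3 -m handwheel mv.in|tail -5
echo '[[0.7, 0.04, 0.03, 0.01, 0, 0, 0], [0.7, 0.07, 0.047, 0.015, 0, 0, 0], [0.7, 0.078, 0.047, 0.015, 0, 0, 0], [0.7, 0.078, 0.047, 0.015, 0, 0, 0], [0.7, 0.078, 0.047, 0.015, 0, 0, 0], [0.7, 0.078, 0.047, 0.015, 0, 0, 0], [0.7, 0.078, 0.047, 0.015, 0, 0, 0]]' > mv.in && python3 -m handwheel mv.in
python3 look.py w14 .445,.261,.112,.03
```

```text
tool_pos: [0.5218, 0.2169, 0.2455]
eef_rot: [0.0, 1.0, 0.001, 0.001]
contact_force: [0.1, 1.3, -0.7]
opening: 0.703
finger_force: 0.0
clock: 22.95
tool_pos: [0.4456, 0.2602, 0.2302]
eef_rot: [0.002, 1.0, 0.0, 0.0]
contact_force: [-0.4, 0.3, 0.6]
opening: 0.701
finger_force: 0.0
[0.4456 0.2602 0.2302] [[-1.0, 0.003, 0.001], [0.003, 1.0, 0.0], [-0.001, 0.0, -1.0]] 0.7008629351420038 22.95
1948 [0.4445 0.2605 0.1119] [0.4435 0.2605 0.112 ] 315 229
```

```bash
echo '[[0.7, 0.0013, 0, 0.04, 0, 0, 0], [0.7, 0.0013, 0, 0.08, 0, 0, 0], [0.7, 0.0013, 0, 0.11, 0, 0, 0], [0.7, 0.0013, 0, 0.13, 0, 0, 0], [0.7, 0.0013, 0, 0.1385, 0, 0, 0], [0.7, 0.0013, 0, 0.1385, 0, 0, 0], [0.7, 0.0013, 0, 0.1385, 0, 0, 0], [0.7, 0.0013, 0, 0.1385, 0, 0, 0]]' > mv.in && python3 -m handwheel mv.in|head -3
echo '[[0.2, 0, 0, 0, 0, 0, 0], [0.2, 0, 0, 0, 0, 0, 0], [0.2, 0, 0, 0, 0, 0, 0], [0.2, 0, 0, 0, 0, 0, 0], [0.2, 0, 0, 0, 0, 0, 0], [0.2, 0, 0, 0, 0, 0, 0], [0.2, 0, 0, 0, 0, 0, 0]]' > mv.in && python3 -m handwheel mv.in 20
python3 look.py w15 .444,.26,.112,.03
```

```text
clock: 23.8
tool_pos: [0.4438, 0.2614, 0.0929]
eef_rot: [0.001, 1.0, 0.001, 0.001]
clock: 24.5
tool_pos: [0.4432, 0.2609, 0.092]
eef_rot: [0.0, 1.0, 0.0, 0.0]
contact_force: [-0.9, -0.5, 5.8]
opening: 0.436
finger_force: 20.0
[0.4432 0.2609 0.092 ] [[-1.0, 0.001, 0.001], [0.001, 1.0, 0.0], [-0.001, 0.0, -1.0]] 0.4363551204054328 24.5
7746 [0.4417 0.2613 0.1124] [0.438 0.26  0.112] 312 320
```

```bash
echo '[[0.2, 0, 0, -0.02, 0, 0, 0], [0.2, 0, 0, -0.05, 0, 0, 0], [0.2, 0, 0, -0.08, 0, 0, 0], [0.2, 0, 0, -0.12, 0, 0, 0], [0.2, 0, -0.02, -0.15, 0, 0, 0], [0.2, 0, -0.05, -0.18, 0, 0, 0], [0.2, 0, -0.08, -0.195, 0, 0, 0], [0.2, 0, -0.11, -0.195, 0, 0, 0], [0.2, 0, -0.14, -0.195, 0, 0, 0], [0.2, 0, -0.17, -0.195, 0, 0, 0]]' > mv.in && python3 -m handwheel mv.in|tail -3
echo '[[0.2, 0, -0.03, 0, 0, 0, 0], [0.2, 0, -0.06, 0, 0, 0, 0], [0.2, 0, -0.09, 0, 0, 0, 0], [0.2, -0.02, -0.115, 0, 0, 0, 0], [0.2, -0.05, -0.1225, 0, 0, 0, 0], [0.2, -0.075, -0.1225, 0, 0, 0, 0], [0.2, -0.0838, -0.1225, 0.03, 0, 0, 0], [0.2, -0.0838, -0.1225, 0.06, 0, 0, 0], [0.2, -0.0838, -0.1225, 0.08, 0, 0, 0], [0.2, -0.0838, -0.1225, 0.08, 0, 0, 0]]' > mv.in && python3 -m handwheel mv.in|tail -3
echo '[[0.2, 0, 0, 0, 0, 0, 0], [0.2, 0, 0, 0, 0, 0, 0], [0.2, 0, 0, 0, 0, 0, 0]]' > mv.in && python3 -m handwheel mv.in
```

```text
contact_force: [0.8, -0.3, -1.1]
opening: 0.433
finger_force: 20.0
contact_force: [-0.7, -0.7, -0.8]
opening: 0.437
finger_force: 20.0
clock: 26.85
tool_pos: [0.5273, -0.0315, 0.2079]
eef_rot: [0.0, 1.0, 0.0, 0.001]
contact_force: [-0.2, 0.3, -2.3]
opening: 0.433
finger_force: 20.0
```

```bash
echo '[[0.2, 0, 0, 0.01, 0, 0, 0], [0.2, 0, 0, 0.02, 0, 0, 0], [0.2, 0, 0, 0.03, 0, 0, 0], [0.2, 0, 0, 0.04, 0, 0, 0], [0.2, 0, 0, 0.046, 0, 0, 0], [0.2, 0, 0, 0.049, 0, 0, 0], [0.2, 0, 0, 0.051, 0, 0, 0], [0.2, 0, 0, 0.052, 0, 0, 0], [0.2, 0, 0, 0.052, 0, 0, 0]]' > mv.in && python3 -m handwheel mv.in
python3 look.py w16
```

```text
clock: 27.75
tool_pos: [0.5265, -0.0326, 0.1565]
eef_rot: [0.001, 1.0, -0.001, 0.0]
contact_force: [-3.7, -1.9, 15.8]
opening: 0.434
finger_force: 20.0
[ 0.5265 -0.0326  0.1565] [[-1.0, 0.002, 0.001], [0.002, 1.0, -0.002], [-0.001, -0.002, -1.0]] 0.4342911013117902 27.75
```

View pics/w16.png

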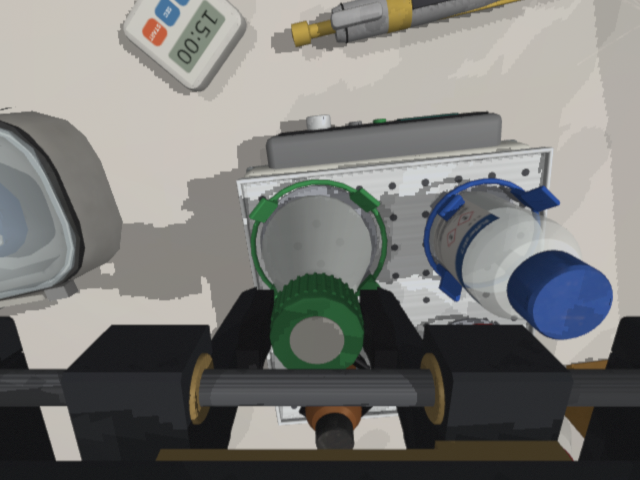

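The flask is seated in the green ring at the expected height. I release it, rise, back off, and check all four heights and positions from the top camera.

```bash
echo '[[0.65, 0, 0, 0, 0, 0, 0], [0.65, 0, 0, 0, 0, 0, 0], [0.65, 0, 0, 0, 0, 0, 0], [0.65, 0, 0, 0, 0, 0, 0], [0.65, 0, 0, -0.02, 0, 0, 0], [0.65, 0, 0, -0.05, 0, 0, 0], [0.65, 0, 0, -0.09, 0, 0, 0], [0.65, 0, 0, -0.12, 0, 0, 0], [0.65, 0.03, 0, -0.14, 0, 0, 0], [0.65, 0.07, 0.04, -0.14, 0, 0, 0]]' > mv.in && python3 -m handwheel mv.in|tail -5
echo '[[0.65, 0.01, 0.04, 0, 0, 0, 0], [0.65, 0.01, 0.08, 0, 0, 0, 0], [0.65, 0.01, 0.12, 0, 0, 0, 0], [0.65, 0.01, 0.16, 0, 0, 0, 0], [0.65, 0.01, 0.2, 0, 0, 0, 0], [0.65, 0.01, 0.24, 0, 0, 0, 0], [0.65, 0.01, 0.26, 0, 0, 0, 0], [0.65, 0.01, 0.26, 0, 0, 0, 0], [0.65, 0.01, 0.26, 0, 0, 0, 0]]' > mv.in && python3 -m handwheel mv.in|head -2
python3 - <<'E'
from h import *
im,d,P=cloud("top");cv2.imwrite("pics/top1.png",cv2.resize(im[150:320,200:470],(800,504))[...,::-1])
X,Y,Z=np.moveaxis(P,-1,0)
for n,c,h in(("red",(.6232,.0833),.115),("amber",(.6336,-.0222),.07),("blue",(.5177,.0729),.105),("green",(.5281,-.0326),.112)):
    k=(np.hypot(X-c[0],Y-c[1])<.035)&(Z>.065+h-.007)
    if k.sum()<5: print(n,"none");continue
    (cx,cy),r=cv2.minEnclosingCircle(np.argwhere(k)[:,::-1].astype(np.float32))
    print(n,k.sum(),"off mm",((P[k].mean(0)[:2]-c)*1e3).round(1),((ray("top",cx,cy,.065+h)[:2]-c)*1e3).round(1),"base z",(np.median(Z[k])-h).round(4))
E
```

```text
tool_pos: [0.4633, 0.0002, 0.2966]
eef_rot: [0.005, 1.0, -0.001, 0.003]
contact_force: [0.1, 1.5, 0.4]
opening: 0.65
finger_force: 0.0
clock: 29.7
tool_pos: [0.4512, 0.2629, 0.2943]
red 243 off mm [-1.  -2.2] [-1.3 -2.3] base z 0.0655
amber 88 off mm [-1.9 -0.9] [-1.7 -0.7] base z 0.0653
blue 201 off mm [ 1.1 -1.5] [ 0.9 -1.9] base z 0.065
green 251 off mm [ 1.4 -1. ] [ 1.4 -1.3] base z 0.066
```

View pics/top1.png

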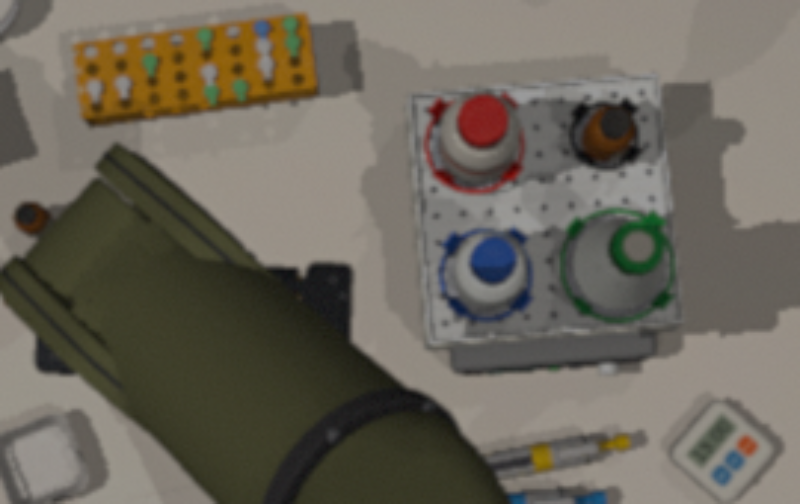

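The top view shows all four vessels upright in their own clamps, with bases at about 65 mm and offsets under 3 mm. The timer and rack have not moved.

```bash
echo '[[0.65, 0, 0, 0, 0, 0, 0], [0.65, 0, 0, 0, 0, 0, 0], [0.65, 0, 0, 0, 0, 0, 0]]' > mv.in && python3 -m handwheel mv.in|head -4; python3 -c "
from plant import *
print(finish_job())"
```

```text
clock: 30.05
tool_pos: [0.4516, 0.2629, 0.2948]
eef_rot: [0.001, 1.0, -0.0, 0.0]
contact_force: [-0.5, 0.0, 0.7]
the job is handed in; nothing more can be done
None
```

All four vessels are in their own clamps, measured upright and fully home within about 3 mm of the clamp axes; the job was handed in at about 30 s with the timer and rack where they were, and no verdict came back.

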